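# Post the worn flanged bushing into the returns box

### The arm

A 6-joint arm with a two-finger parallel gripper is mounted at the origin on the work surface. World frame = base frame: x ahead of the robot, y to its left, z up, the work surface at z = 0. Lengths are in m, angles in rad, forces in N, time in s.
With the tool pointing down it reaches from about 0.275 to 0.725 m from the base axis. Payload 5.6 kg.
Tool frame: the origin (TCP) lies between the finger pads; the fingertips stand 14 mm ahead of it and the grasp point (between the pads) lies 5 mm behind it; z points along the fingers, y is the direction in which the jaws open and shut (so a half turn about z gives the same grasp; the last joint's range is limited). The gripper opens to 85 mm and grips with 20 to 120 N. Pads are 22 mm wide; open, the fingers measure 114 mm over their backs; the gripper's body (76 mm by 85 mm) begins 54 mm behind the grasp point. The pads swing forward as they close: fully open they stand 13 mm farther back than shut.
Start: joints at [0.285, 0.255, 0.108, 0, -1.424, -0.285], TCP at [0.55, 0, 0.245] pointing down, gripper open.
Joint ranges: [-2.95, 2.95], [-1.21, 1.97], [-1.09, 1.5], [-2.87, 1.71], [-2.94, -0.07], [-3.05, 3.05]. Speed limits (rad/s): [2.57, 2.57, 3.14, 3.14, 3.14, 3.14].

### API

Orientations are given as a unit quaternion [w, x, y, z].
In Python, from bench import * gives the robot as it stands.
- The arm moves only by the tool arm_command, never from a script. Its argument "plan" is a list of rows, each a list of 3 entries, a list of its own where there are three numbers: the shift along the tool's x, y, z normalised to -1 to 1, where 1 is 20 cm, then the turn, a rotation vector about the tool's x, y, z normalised to -1 to 1, where 1 is 180 degrees, then the opening, from 0 (shut) to 1 (fully open). In form: [[[x, y, z], [rx, ry, rz], fingers], ...]. A call has 1 to 8 rows; each row shifts and turns the commanded pose from where the row before left it, along the tool's axes as they then stand; what a row does not reach is not made up. A row lasts 1/10 s, in which the tool goes at most 50 mm and 8.59 degrees, less where a joint would pass 70% of its speed; a pose out of reach is approached as far as the arm can. A call with a number of a shift or a turn outside -1 to 1 is refused whole. A call with a gripper value outside its range is refused whole. The fingers move at their own pace and stop on an object; "newtons" is the grip in N (left out, the last holds). Time passes only in rows, so rows that do not move let the fingers close. It gives the time, the measured TCP pose, the force and the opening at its end, in the units of the state.
- get_obs(): the state, without advancing time (a new reading comes with each control period).
- get_image(name): name is "scene" or "side" or "wrist"; returns (picture, depth): 400x640x3 uint8, red, green, blue; 400x640 float32, m along the optical axis (not along the pixel's ray), 0 where there is no reading.
- camera_params(name): a dict with "intrinsics" (3x3 intrinsics, pixels), "dist_coeffs" ([k1, k2, p1, p2, k3] as OpenCV has them; the pictures are not rectified), "R" (3x3) and "t" (3): a world point X has camera coordinates R X + t; the wrist camera has in their place "tool_from_camera" (4x4, takes a point from camera to tool coordinates, whose origin is the TCP and whose axes are the flange's). Camera axes: x right, y down, z forward; pixel columns grow to the right and rows downward; lengths in m; the calibration is good to about 2 mm. A picture is of the moment at which its call begins: read the wrist's pose just before it. camera_params takes no time and is no camera call.
- job_done(): hands the job in, once; it reports no verdict.
The state is a dict: "t": time; "joint_pos": joint angles; "dq": joint speeds; "effort": joint torques, N m; "ee_pos": TCP position; "tool_rot": TCP orientation; "force": force on the tool from outside, world axes, zero at the start; "ft_torque": the same for the moment, N m; "opening": finger opening in m.
Only numpy, scipy, OpenCV 4.12 (cv2) and the standard library are available. Lean on these libraries where they do the work, as an engineer would, in place of code of your own. Each camera call takes 0.05 s, during which the arm holds its last target.

### The job

Put the worn flanged bushing into the returns box: carry it upright, flange down, and push it down through the sprung flap in the top of the box, keeping hold of it until about half its length is inside, then let go so that it drops in and the flap springs shut. Leave the plain sleeve standing where it is.

Things in the scene. Friction and masses are not known exactly. Their poses are not given: they have to be found in the camera images.
- bushing: Bright steel bushing standing on its flange, 0.5 kg, 100 mm tall: barrel 32 mm in diameter with a dark bore in its top, round foot flange 56 mm wide, 10 mm thick. Origin: centre of the underside; z up the barrel. Stands with five other steel parts, about 120 mm apart; the only tall one with a wide foot (the others are the plain sleeve and parts under 80 mm tall).
- mouth (a point): Centre of the opening in the top of the fixed grey sheet-steel returns box (190 x 190 mm), level with its top face, 210 mm above the table. x away from the robot (turned up to 0.2 rad with the box), z up. Opening 90 mm along x, 116 mm along y, closed by the flap; empty for 205 mm below. The box is left or right of the loose parts; the open red bin opposite is not it.
- flap (a joint): Bare steel flap, 86 x 112 x 5 mm, that fills the opening 1 mm below the top face. Hinged at the opening's far (+x) edge, it swings down into the box: 0 shut, 1.5 rad at its stop. A weak spring shuts it; the bushing pushed on its middle opens it with 1 to 4 N, to 1.2 rad at 50 mm depth. Let go half-way in, the bushing falls through by its own weight.
- sleeve: The plain sleeve, a bystander not to be moved: the same steel, diameter (32 mm), height (100 mm) and bore as the bushing, but no flange. Stands upright on the table among the loose parts. Origin at the centre of its underside, z up.
Mind the look-alikes: they are no part of the job. Leave any purple look-alike of the bushing alone.

How it is judged:
By the outcome, as a careful person would: the job done as asked, in the order asked, and still so for the second after the job is handed in, with the robot touching nothing.
It also fails if it takes over 43 s, if anything falls off the work surface, if the arm or the gripper's body presses on something with over 40 N, if the wrist force passes 120 N, or if a joint passes its speed limit or range.

## Working session

There is one attempt and no reset: what is moved stays moved. The work goes in short steps, Python scripts to look and compute and a tool call to move; the robot and the scene stay as the last step left them, time stands still between calls to the robot, and variables do not carry over. Pictures are saved under pics/ and viewed, and the job is handed in when it is done.

Besides the shell and the picture viewer there is one more tool, called after "Call:" as a command line: name --argument value ..., lists and objects as JSON in quotes. arm_command: Moves the arm, as the interface text tells. Scaled input: -1 to 1 covers 20 cm each way for a shift and 180 degrees each way for a turn. Its arguments: {"type":"object","properties":{"plan":{"type":"array","items":{"type":"array"}},"newtons":{"type":"number"}},"required":["plan"]}

```bash
mkdir -p pics; python3 - <<'E'
from bench import *
import cv2,numpy as np
print(get_obs())
for n in ["scene","side"]:
    im,d=get_image(n); np.savez(f"{n}0.npz",im=im,d=d)
    cv2.imwrite(f"pics/{n}0.png",im[:,:,::-1])
    print(n,camera_params(n))
print(camera_params("wrist"))
E
```

```text
{'t': 0.0, 'joint_pos': array([ 2.84635327e-01,  2.55751014e-01,  1.07027910e-01, -5.09074589e-04,
       -1.42393158e+00, -2.84602987e-01]), 'dq': array([ 0.00080844, -0.00069367, -0.00233798,  0.00026636,  0.00183361,
        0.00082552]), 'effort': array([-4.48901856e-04, -3.86631560e+01,  2.37934113e+01,  5.36471218e+00,
       -6.25866101e-03, -4.57470776e-06]), 'ee_pos': array([5.49525071e-01, 8.96739059e-05, 2.44397685e-01]), 'tool_rot': array([-6.94208434e-04, -7.07091383e-01,  7.07121523e-01,  6.66954255e-04]), 'force': array([0.07377232, 0.54980891, 0.3087681 ]), 'ft_torque': array([-0.03602202,  0.00435922, -0.03479396]), 'opening': 0.08524110153682556}
scene {'intrinsics': array([[403.77873611,   0.        , 314.89758188],
       [  0.        , 403.77873611, 193.45735363],
       [  0.        ,   0.        ,   1.        ]]), 'dist_coeffs': array([-0.07357071,  0.        ,  0.        ,  0.        ,  0.        ]), 'R': array([[ 0.79728179,  0.60320195,  0.02211685],
       [ 0.34856392, -0.4301813 , -0.8327348 ],
       [-0.492793  ,  0.67163343, -0.55323015]]), 't': array(
[... 430 characters left out ...]
.81065036, -0.57621715]]), 't': array([-0.50958923,  0.11929217,  1.37704747])}
{'intrinsics': array([[341.17834485,   0.        , 320.4194181 ],
       [  0.        , 341.17834485, 198.74100815],
       [  0.        ,   0.        ,   1.        ]]), 'dist_coeffs': array([-0.03363002,  0.        ,  0.        ,  0.        ,  0.        ]), 'tool_from_camera': array([[-6.07066871e-04, -9.57973897e-01, -2.86854745e-01,
         7.40974743e-02],
       [ 9.99999785e-01, -6.53213817e-04,  6.51725165e-05,
         6.45625410e-04],
       [-2.49811053e-04, -2.86854644e-01,  9.57974087e-01,
        -1.28783619e-01],
       [ 0.00000000e+00,  0.00000000e+00,  0.00000000e+00,
         1.00000000e+00]])}
```

View pics/scene0.png

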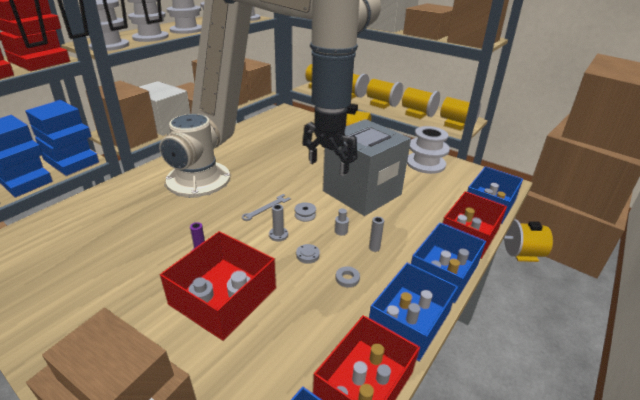

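View pics/side0.png

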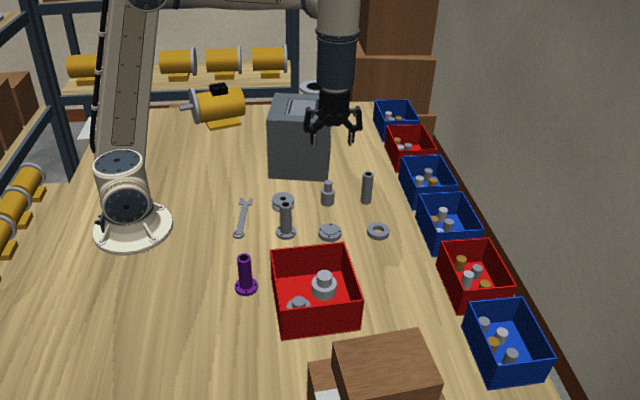

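The bushing (wide foot, tall) is at scene (278,222) and side (286,220). The sleeve is at side (367,187), the grey box is behind at about (300,135), and the red bin is opposite. I'll enlarge these next.

```bash
python3 - <<'E'
import cv2,numpy as np
def crop(n,x0,y0,w,h,s,o):
    im=np.load(f"{n}0.npz")["im"][y0:y0+h,x0:x0+w,::-1]
    cv2.imwrite(o,cv2.resize(im,None,fx=s,fy=s,interpolation=cv2.INTER_CUBIC))
crop("side",255,85,130,95,6,"pics/c1.png")
crop("side",260,165,130,85,6,"pics/c2.png")
crop("scene",260,110,160,120,5,"pics/c3.png")
crop("scene",255,190,80,60,10,"pics/c4.png")
E
```

```text
(no output)
```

View pics/c1.png

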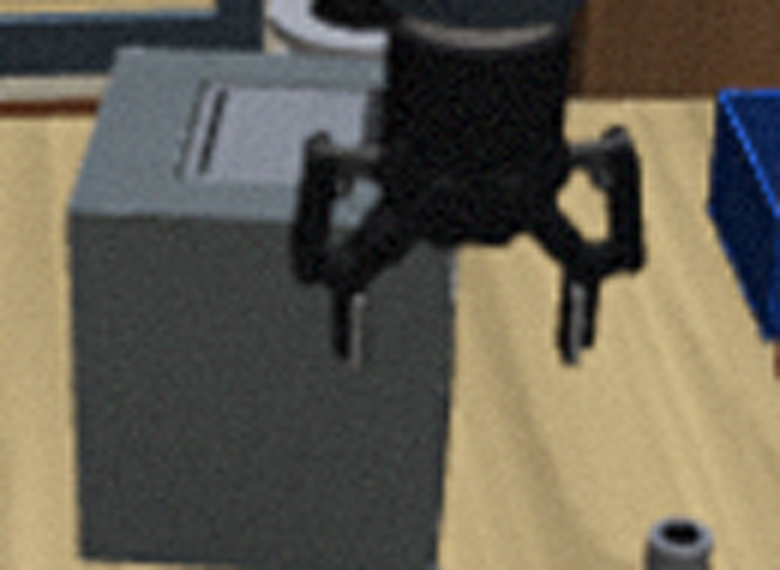

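View pics/c2.png

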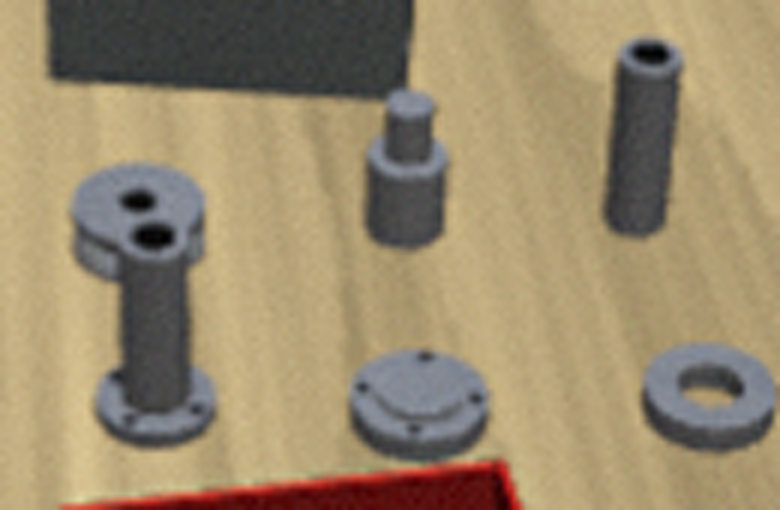

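View pics/c3.png

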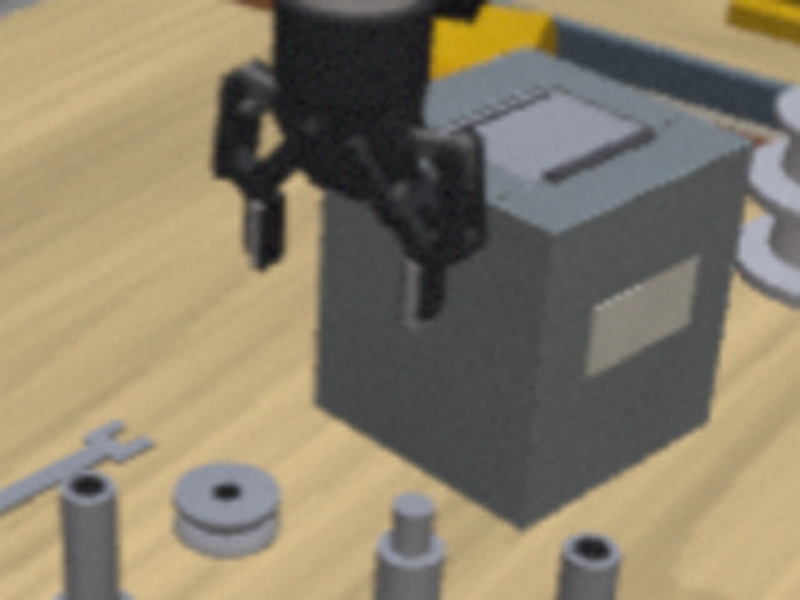

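View pics/c4.png

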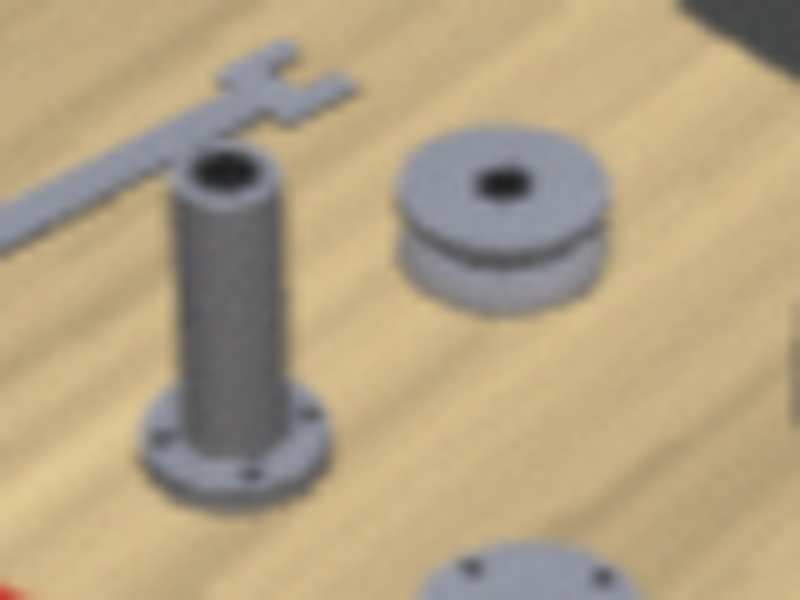

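```bash
cat > h.py <<'E'
from bench import *
import cv2,numpy as np
def plane(n,px,z):
    c=camera_params(n); K,D,R,t=c["intrinsics"],c["dist_coeffs"],c["R"],c["t"]
    u=cv2.undistortPoints(np.array([[px]],float),K,D)[0,0]
    r=R.T@np.array([u[0],u[1],1]); o=-R.T@t
    return o+r*(z-o[2])/r[2]
def cr(n,px,off,s,z):
    return plane(n,[(px[0]+.5)/s-.5+off[0],(px[1]+.5)/s-.5+off[1]],z).round(4)
E
python3 - <<'E'
from h import *
print("bush side",cr("side",(154,236),(260,165),6,.1),"scene",cr("scene",(226,172),(255,190),10,.1))
print("sleeve side",cr("side",(650,54),(260,165),6,.1),"scene", cr("scene",(591,548),(260,110),5,.1))
for p in [(70,210),(117,48),(197,82),(180,178)]: print("box side",p,cr("side",p,(255,85),6,.21))
for p in [(553,237),(747,147),(530,50)]: print("box scene",p,cr("scene",p,(260,110),5,.21))
for p in [(548,180),(655,133),(553,92)]: print("flap scene",p,cr("scene",p,(260,110),5,.21))
for p in [(135,200)]: print("pulley side",cr("side",p,(260,165),6,.04))
E
```

```text
bush side [ 0.4235 -0.0553  0.1   ] scene [ 0.4261 -0.0569  0.1   ]
sleeve side [0.6695 0.0689 0.1   ] scene [0.672 0.068 0.1  ]
box side (70, 210) [0.3854 0.2117 0.21  ]
box side (117, 48) [0.4161 0.3972 0.21  ]
box side (197, 82) [0.4566 0.3517 0.21  ]
box side (180, 178) [0.441  0.2417 0.21  ]
box scene (553, 237) [0.5741 0.173  0.21  ]
box scene (747, 147) [0.6073 0.3511 0.21  ]
box scene (530, 50) [0.427  0.3924 0.21  ]
flap scene (548, 180) [0.5355 0.2325 0.21  ]
flap scene (655, 133) [0.5539 0.3317 0.21  ]
flap scene (553, 92) [0.4737 0.3434 0.21  ]
pulley side [0.4203 0.0522 0.04  ]
```

Both cameras agree to about 3 mm: bushing at about (0.425, -0.056), box mouth near (0.497, 0.287), box yaw about -0.19. I'll hover over the bushing and refine with the wrist camera.

Call:
arm_command --plan '[[[0.07, 0.156, 0.055], [0, 0, 0], 1], [[0.07, 0.156, 0.055], [0, 0, 0], 1], [[0.07, 0.156, 0.055], [0, 0, 0], 1], [[0.07, 0.156, 0.055], [0, 0, 0], 1], [[0, 0, 0], [0, 0, 0], 1], [[0, 0, 0], [0, 0, 0], 1]]'

```text
t: 0.7
ee_pos: [0.4248, -0.0562, 0.2014]
tool_rot: [0.0, -0.707, 0.707, -0.0]
force: [-0.8, 0.1, 0.1]
opening: 0.0855
```

```bash
cat >> h.py <<'E'
from scipy.spatial.transform import Rotation as Rot
def wpose(o):
    q=o["tool_rot"]; T=np.eye(4); T[:3,:3]=Rot.from_quat([q[1],q[2],q[3],q[0]]).as_matrix(); T[:3,3]=o["ee_pos"]; return T
def wplane(T,px,z):
    c=camera_params("wrist"); u=cv2.undistortPoints(np.array([[px]],float),c["intrinsics"],c["dist_coeffs"])[0,0]
    M=T@c["tool_from_camera"]; r=M[:3,:3]@[u[0],u[1],1]; o=M[:3,3]
    return (o+r*(z-o[2])/r[2]).round(4)
E
python3 - <<'E'
from h import *
o=get_obs();T=wpose(o);print(o["t"],o["ee_pos"],o["tool_rot"])
for n in ["wrist","side"]:
    im,d=get_image(n); cv2.imwrite(f"pics/{n}1.png",im[:,:,::-1]); np.savez(f"{n}1.npz",im=im,d=d,T=T)
E
```

```text
0.7 [ 0.42484328 -0.05620968  0.20140861] [ 7.28793101e-05 -7.06972923e-01  7.07240602e-01 -1.08279362e-04]
```

View pics/wrist1.png

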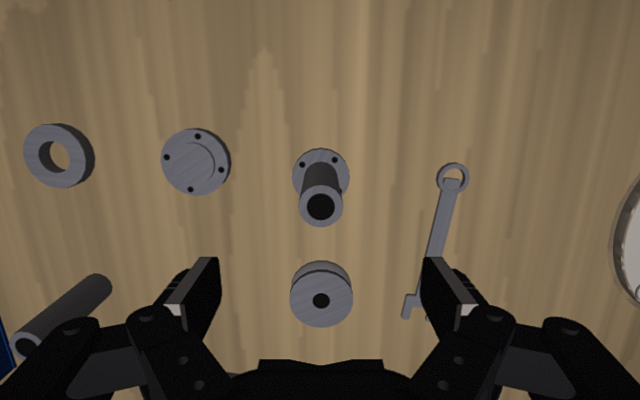

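View pics/side1.png

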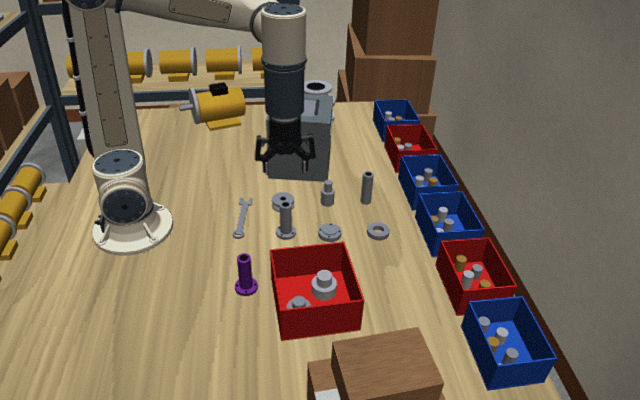

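The wrist view shows the bushing's bore at (321,206), centred between the fingertips (columns ~206/434). The flange is at (321,175), and the sleeve is well off to the side.

```bash
python3 - <<'E'
from h import *
T=np.load("wrist1.npz")["T"]
print(wplane(T,(320.5,206),.1))
E
```

```text
[ 0.4242 -0.056   0.1   ]
```

Call:
arm_command --plan '[[[0, 0, 0.2], [0, 0, 0], 1], [[0, 0, 0.2], [0, 0, 0], 1], [[0, 0, 0.15], [0, 0, 0], 1], [[0, 0, 0.075], [0, 0, 0], 1], [[0, 0, 0], [0, 0, 0], 1], [[0, 0, 0], [0, 0, 0], 1]]' --newtons 50

```text
t: 1.4
ee_pos: [0.4264, -0.0557, 0.0768]
tool_rot: [-0.0, 0.707, -0.707, 0.0]
force: [-0.3, 0.3, -0.0]
opening: 0.0854
```

Call:
arm_command --plan '[[[0, 0, 0], [0, 0, 0], 0.2], [[0, 0, 0], [0, 0, 0], 0.2], [[0, 0, 0], [0, 0, 0], 0.2], [[0, 0, 0], [0, 0, 0], 0.2], [[0, 0, 0], [0, 0, 0], 0.1], [[0, 0, 0], [0, 0, 0], 0.1], [[0, 0, 0], [0, 0, 0], 0.1], [[0, 0, 0], [0, 0, 0], 0.1]]' --newtons 50

```text
t: 2.2
ee_pos: [0.4253, -0.056, 0.0769]
tool_rot: [-0.0, 0.707, -0.707, 0.0]
force: [-1.6, 1.2, 5.5]
opening: 0.0301
```

Call:
arm_command --plan '[[[0, 0, -0.05], [0, 0, 0], 0.1], [[0, 0, -0.15], [0, 0, 0], 0.1], [[0, 0, -0.2], [0, 0, 0], 0.1], [[0, 0, -0.2], [0, 0, 0], 0.1], [[0, 0, -0.2], [0, 0, 0], 0.1], [[0, 0, -0.2], [0, 0, 0], 0.1], [[0, 0, -0.2], [0, 0, 0], 0.1], [[0, 0, -0.1], [0, 0, 0], 0.1]]'

```text
t: 3.0
ee_pos: [0.4254, -0.0561, 0.3397]
tool_rot: [0.002, -0.707, 0.707, -0.001]
force: [1.4, 0.5, -5.1]
opening: 0.0302
```

```bash
python3 - <<'E'
from h import *
o=get_obs();T=wpose(o);print(o["t"],o["ee_pos"],o["force"],o["opening"])
for n in ["wrist","side","scene"]:
    im,d=get_image(n); cv2.imwrite(f"pics/{n}2.png",im[:,:,::-1]); np.savez(f"{n}2.npz",im=im,d=d,T=T)
a=np.load("side2.npz")["im"][80:230,200:360,::-1]
cv2.imwrite("pics/c5.png",cv2.resize(a,None,fx=4,fy=4,interpolation=cv2.INTER_CUBIC))
E
```

```text
3.0 [ 0.42536694 -0.05614123  0.33965202] [ 1.3887227   0.52588284 -5.14277115] 0.030152834025668568
```

View pics/c5.png

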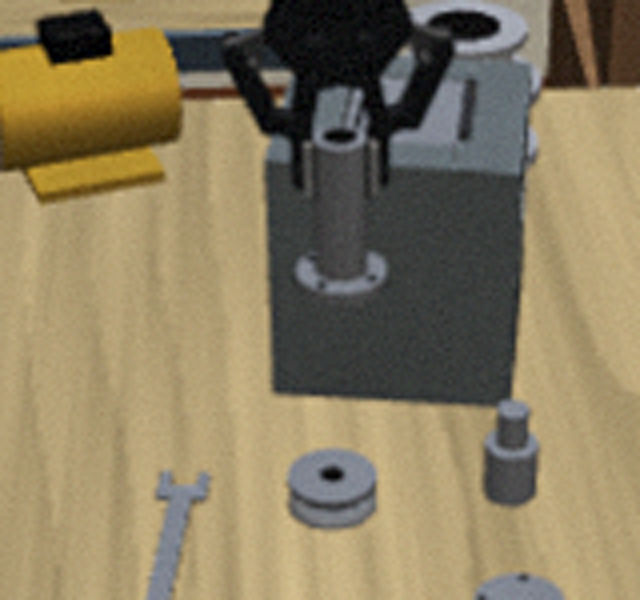

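View pics/scene2.png

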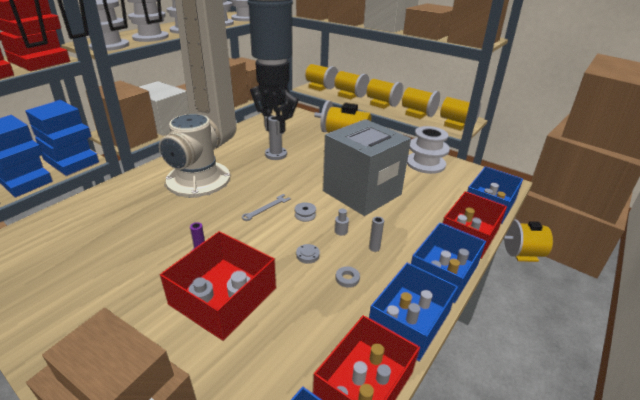

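The bushing hangs upright in the jaws and the box is now unobstructed. Next I'll refine the mouth position.

```bash
python3 - <<'E'
import cv2,numpy as np
a=np.load("scene2.npz")["im"][115:165,315:415,::-1]
cv2.imwrite("pics/c6.png",cv2.resize(a,None,fx=8,fy=8,interpolation=cv2.INTER_CUBIC))
a=np.load("side2.npz")["im"][88:128,262:342,::-1]
cv2.imwrite("pics/c7.png",cv2.resize(a,None,fx=10,fy=10,interpolation=cv2.INTER_CUBIC))
E
```

```text
(no output)
```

View pics/c6.png

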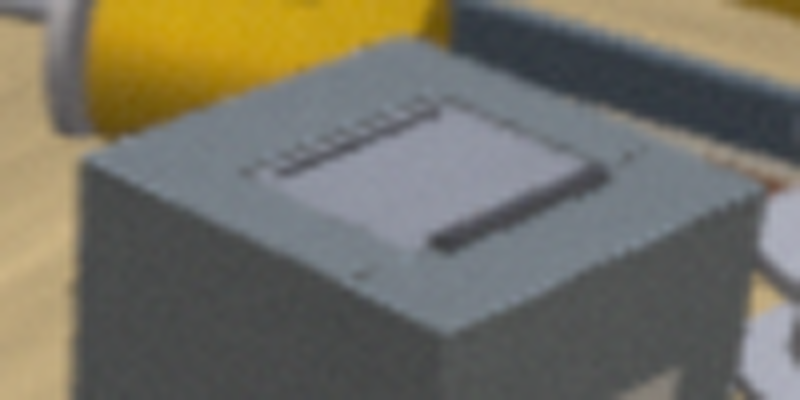

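View pics/c7.png

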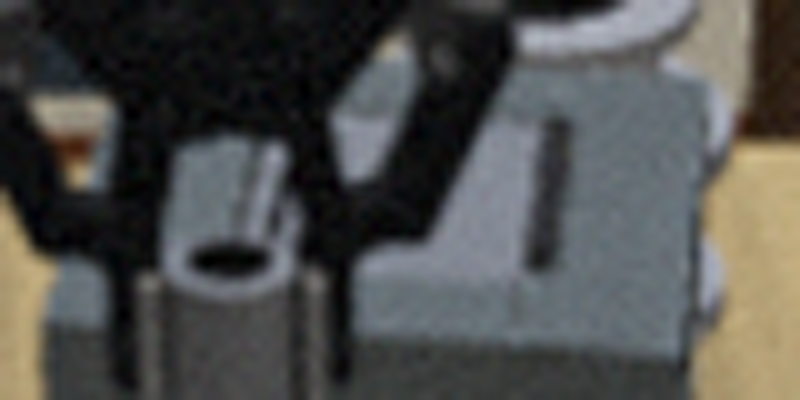

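```bash
python3 - <<'E'
from h import *
o=(315,115)
P=[cr("scene",p,o,8,.21) for p in [(88,160),(400,40),(765,188),(445,332)]]
print(P,np.mean(P,0))
for a,b in zip(P,P[1:]+P[:1]): print(np.linalg.norm(a-b),np.degrees(np.arctan2(*(b-a)[1::-1])))
c=np.mean(P,0)
yaw=-0.19
for nm,p in dict(xm1=(245,172),xm2=(455,93),xp1=(360,275),xp2=(635,155),bar1=(430,243),bar2=(610,175),fl=(270,178),fr=(415,245),bk=(590,160)).items():
    q=cr("scene",p,o,8,.21)-c; print(nm,q[0]*np.cos(yaw)+q[1]*np.sin(yaw),-q[0]*np.sin(yaw)+q[1]*np.cos(yaw))
for p in [(240,235),(520,315),(525,265),(550,115),(685,358)]: print("side",cr("side",p,(262,88),10,.21))
# depth based
d=np.load("scene2.npz")["d"]; print(d[140,365],d[150,350])
E
```

```text
[array([0.3921, 0.2109, 0.21  ]), array([0.4241, 0.3904, 0.21  ]), array([0.6072, 0.3596, 0.21  ]), array([0.5712, 0.1778, 0.21  ])] [0.49865  0.284675 0.21    ]
0.18233005786210896 79.89190059043192
0.18567242660125924 -9.548565126044494
0.18533008390436773 -101.20079778788441
0.18213297340130372 169.52914451823514
xm1 -0.04453431539945463 -0.05304020057373371
xm2 -0.042530159596313344 0.06679482502194402
xp1 0.042464245039353116 -0.08233696629241193
xp2 0.041589893593002004 0.07788115225086728
bar1 0.0415195474425271 -0.04300761915251458
bar2 0.046858994744085836 0.055778515008681744
fl -0.03475961778870447 -0.04932734633226468
fr 0.039026827094499214 -0.04857864646051868
bk 0.03326192954028438 0.060291808467296364
side [0.4452 0.2626 0.21  ]
side [0.5243 0.2051 0.21  ]
side [0.5292 0.2369 0.21  ]
side [0.5484 0.3397 0.21  ]
side [0.5693 0.1752 0.21  ]
1.2222329 1.1907083
```

Call:
arm_command --plan '[[[-0.1, -0.02, 0], [0, 0, 0], 0.1], [[-0.2, -0.04, 0], [0, 0, 0], 0.1], [[-0.24, -0.05, 0], [0, 0, 0], 0.1], [[-0.24, -0.05, 0], [0, 0, 0], 0.1], [[-0.24, -0.05, 0], [0, 0, 0], 0.1], [[-0.24, -0.05, 0], [0, 0, 0], 0.1], [[-0.24, -0.05, 0], [0, 0, 0], 0.1], [[-0.12, -0.02, 0], [0, 0, 0], 0.1]]'

```text
t: 3.95
ee_pos: [0.4902, 0.2715, 0.3317]
tool_rot: [0.003, 0.708, -0.706, -0.001]
force: [0.0, -1.3, -5.6]
opening: 0.0301
```

Call:
arm_command --plan '[[[-0.1, -0.015, 0], [0, 0, 0], 0.1], [[0, 0, 0], [0, 0, 0], 0.1], [[0, 0, 0], [0, 0, 0], 0.1], [[0, 0, 0], [0, 0, 0], 0.1]]'

```text
t: 4.35
ee_pos: [0.4938, 0.2872, 0.3351]
tool_rot: [-0.001, -0.707, 0.707, 0.0]
force: [0.3, 0.2, -4.9]
opening: 0.0301
```

```bash
python3 - <<'E'
from h import *
o=get_obs();T=wpose(o);print(o["t"],o["ee_pos"],o["tool_rot"],o["force"],o["opening"])
for n in ["wrist","side","scene"]:
    im,d=get_image(n); cv2.imwrite(f"pics/{n}3.png",im[:,:,::-1]); np.savez(f"{n}3.npz",im=im,d=d,T=T)
a=np.load("side3.npz")["im"][40:190,220:380,::-1]
b=np.load("scene3.npz")["im"][70:220,290:450,::-1]
cv2.imwrite("pics/c8.png",cv2.resize(np.hstack([a,b]),None,fx=2.5,fy=2.5,interpolation=cv2.INTER_CUBIC))
E
```

```text
4.35 [0.49382743 0.28724108 0.33510567] [-1.21683585e-03 -7.06947430e-01  7.07265040e-01  1.15823846e-04] [ 0.28908277  0.20021497 -4.86303692] 0.030109059860610073
```

View pics/c8.png

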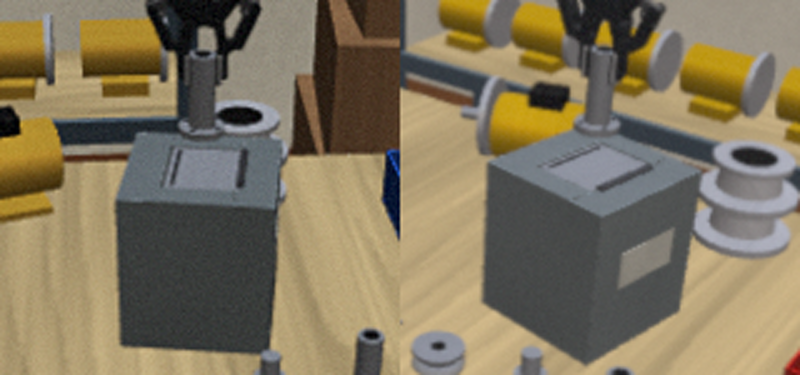

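View pics/wrist3.png

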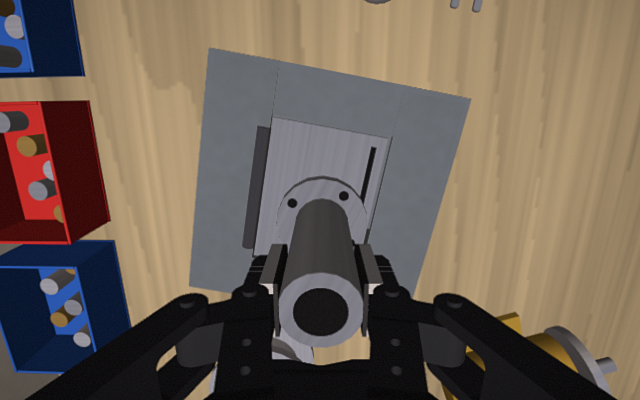

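```bash
python3 - <<'E'
from h import *
T=np.load("wrist3.npz")["T"]
a=wplane(T,(273,118),.21);b=wplane(T,(392,138),.21);c=wplane(T,(209,48),.21);e=wplane(T,(470,98),.21)
print(a,b,np.linalg.norm(a-b),c,e,np.linalg.norm(c-e)); 
for p,q,L in((a,b,.058),(c,e,.095)):
    x=(p-q)/np.linalg.norm(p-q); y=np.array([-x[1],x[0],0]); print((p+q)/2+L*y, np.arctan2(x[1],x[0]))
print("bar far edge",wplane(T,(244,245),.21),"slot",wplane(T,(375,150),.21))
E
```

```text
[0.5273 0.2277 0.21  ] [0.4399 0.2422 0.21  ] 0.08859463866397332 [0.57   0.1799 0.21  ] [0.385  0.2134 0.21  ] 0.1880086434183279
[0.49309267 0.29216791 0.21      ] -0.16440642481388174
[0.49442741 0.29012974 0.21      ] -0.1791398938241704
bar far edge [0.5549 0.328  0.21  ] slot [0.4521 0.2511 0.21  ]
```

Call:
arm_command --plan '[[[-0.01, 0.01, 0.08], [0, 0, 0], 0.1], [[0, 0, 0.08], [0, 0, 0], 0.1], [[0, 0, 0.04], [0, 0, 0], 0.1], [[0, 0, 0.04], [0, 0, 0], 0.1], [[0, 0, 0.04], [0, 0, 0], 0.1], [[0, 0, 0.03], [0, 0, 0], 0.1]]'

```text
t: 5.1
ee_pos: [0.4927, 0.29, 0.2747]
tool_rot: [0.001, -0.707, 0.707, -0.0]
force: [1.0, 0.4, -1.7]
opening: 0.0299
```

```bash
python3 - <<'E'
from h import *
o=get_obs();T=wpose(o);print(o["t"],o["ee_pos"],o["tool_rot"],o["force"],o["opening"])
for n in ["side","scene"]:
    im,d=get_image(n); np.savez(f"{n}4.npz",im=im,d=d,T=T)
a=np.load("side4.npz")["im"][40:190,220:380,::-1]
b=np.load("scene4.npz")["im"][70:220,290:450,::-1]
cv2.imwrite("pics/c9.png",cv2.resize(np.hstack([a,b]),None,fx=2.5,fy=2.5,interpolation=cv2.INTER_CUBIC))
E
```

```text
5.1 [0.49272068 0.28996003 0.2746761 ] [ 8.64416768e-04 -7.07042124e-01  7.07170794e-01 -3.94727887e-04] [ 1.03953566  0.36918954 -1.7151096 ] 0.02993318243846333
```

View pics/c9.png

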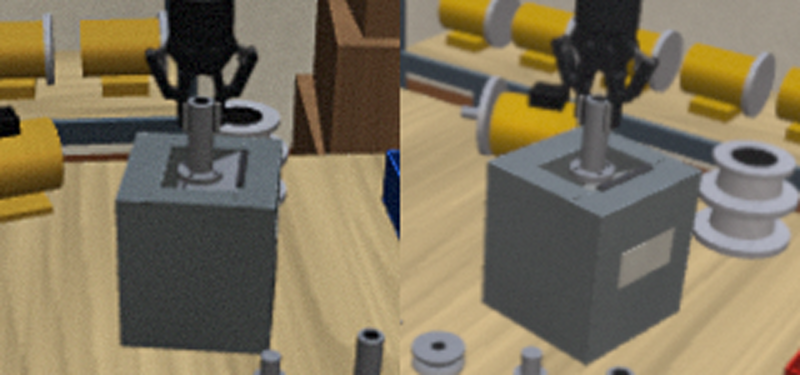

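The flange is inside the opening, about 12 mm deep, and the flap is swinging down. The force is about 3 N. I'll continue to about half depth.

Call:
arm_command --plan '[[[0, 0, 0.04], [0, 0, 0], 0.1], [[0, 0, 0.04], [0, 0, 0], 0.1], [[0, 0, 0.04], [0, 0, 0], 0.1], [[0, 0, 0.04], [0, 0, 0], 0.1], [[0, 0, 0.035], [0, 0, 0], 0.1], [[0, 0, 0], [0, 0, 0], 0.1], [[0, 0, 0], [0, 0, 0], 0.1]]'

```text
t: 5.9
ee_pos: [0.4918, 0.2898, 0.2347]
tool_rot: [-0.001, -0.707, 0.707, 0.0]
force: [-1.8, -0.2, -5.4]
opening: 0.0302
```

```bash
python3 - <<'E'
from h import *
o=get_obs();T=wpose(o);print(o["t"],o["ee_pos"],o["tool_rot"],o["force"],o["opening"])
for n in ["side","scene"]:
    im,d=get_image(n); np.savez(f"{n}5.npz",im=im,d=d,T=T)
a=np.load("side5.npz")["im"][70:170,240:340,::-1]
b=np.load("scene5.npz")["im"][80:180,310:410,::-1]
cv2.imwrite("pics/c10.png",cv2.resize(np.hstack([a,b]),None,fx=4,fy=4,interpolation=cv2.INTER_CUBIC))
E
```

```text
5.9 [0.49183134 0.28983813 0.23472028] [-7.71030048e-04 -7.07102259e-01  7.07110870e-01  1.36107877e-04] [-1.83654971 -0.16275665 -5.43111054] 0.03019594145057328
```

View pics/c10.png

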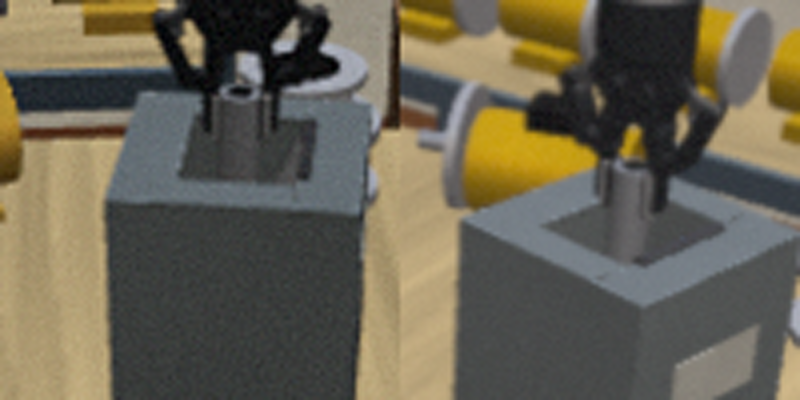

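The bushing is 52 mm in and upright, with the flap well open. Time to release.

Call:
arm_command --plan '[[[0, 0, 0], [0, 0, 0], 1], [[0, 0, 0], [0, 0, 0], 1], [[0, 0, 0], [0, 0, 0], 1], [[0, 0, 0], [0, 0, 0], 1], [[0, 0, 0], [0, 0, 0], 1], [[0, 0, 0], [0, 0, 0], 1]]'

```text
t: 6.6
ee_pos: [0.4923, 0.29, 0.2355]
tool_rot: [0.0, -0.707, 0.707, -0.0]
force: [1.0, -0.7, 0.3]
opening: 0.0856
```

Call:
arm_command --plan '[[[0, 0, -0.1], [0, 0, 0], 1], [[0, 0, -0.2], [0, 0, 0], 1], [[0, 0, -0.2], [0, 0, 0], 1], [[0, 0, -0.1], [0, 0, 0], 1], [[0, 0, 0], [0, 0, 0], 1], [[0, 0, 0], [0, 0, 0], 1], [[0, 0, 0], [0, 0, 0], 1]]'

```text
t: 7.3
ee_pos: [0.4918, 0.2899, 0.3538]
tool_rot: [0.001, 0.707, -0.707, -0.0]
force: [-0.5, 0.4, -0.5]
opening: 0.0855
```

```bash
python3 - <<'E'
from h import *
o=get_obs();T=wpose(o);print(o["t"],o["ee_pos"],o["force"],o["opening"])
for n in ["side","scene","wrist"]:
    im,d=get_image(n); np.savez(f"{n}6.npz",im=im,d=d,T=T);cv2.imwrite(f"pics/{n}6.png",im[:,:,::-1])
a=np.load("side6.npz")["im"][60:260,220:420,::-1]
b=np.load("scene6.npz")["im"][80:280,240:440,::-1]
cv2.imwrite("pics/c11.png",cv2.resize(np.hstack([a,b]),None,fx=2,fy=2,interpolation=cv2.INTER_CUBIC))
E
```

```text
7.3 [0.49182099 0.28989078 0.35379957] [-0.52336277  0.38889589 -0.45128183] 0.08547870049460501
```

View pics/c11.png

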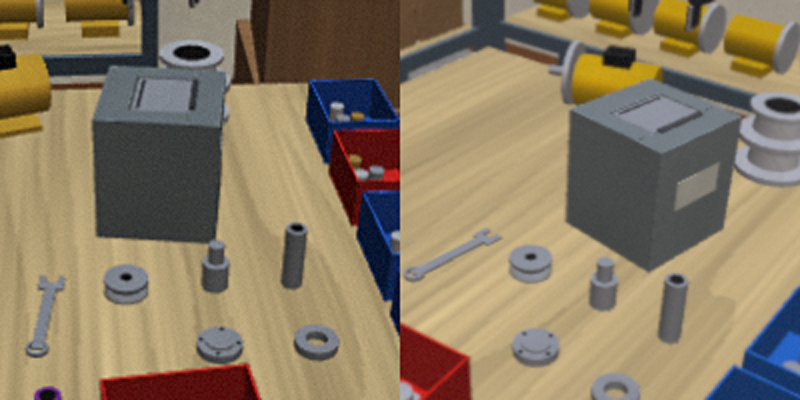

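View pics/wrist6.png

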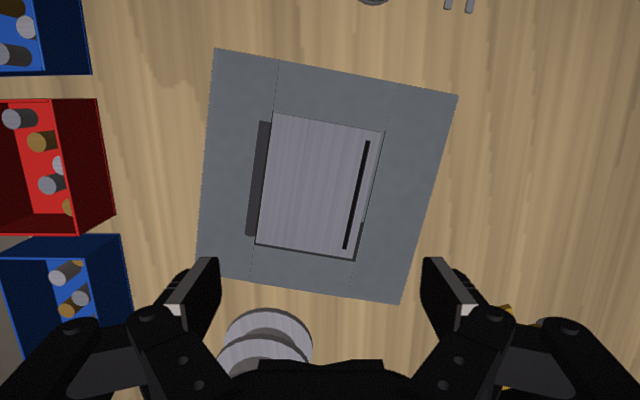

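The bushing has gone in, the flap (corners (273,113) to (355,260)) lies shut, and the sleeve still stands. Handing in.

```bash
python3 - <<'E'
from bench import *
print(job_done())
E
```

```text
the job is handed in; nothing more can be done
None
```

The bushing is in the returns box. I gripped it near the top of its barrel and carried it upright, flange down. I pushed it about 52 mm through the flap, and when I let go it dropped in.

- **Last checks:** the camera views show the flap shut, the bushing gone from both the gripper and the table, and the sleeve and other parts apparently where they were. The gripper was open and clear, about 14 cm above the box top, with no load on the wrist.
- **Time and force:** the job took about 7.5 s, and the wrist forces reported after each move stayed under 6 N.
- **Disagreements:** the position estimates for the box opening differed by up to about 8 mm, well within its clearance. With the flap shut, I could not see the bushing inside the box itself.

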